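Set the telescoping hold-down post on a wing rib

ROBOT

A 6-joint arm with a two-finger parallel gripper is mounted at the origin on the work surface. World frame = base frame: x ahead of the robot, y to its left, z up, the work surface at z = 0. Lengths are in m, angles in rad, forces in N, time in s.
With the tool pointing down it reaches from about 0.4 to 0.825 m from the base axis. Payload 7 kg.
Tool frame: the origin (TCP) lies on the mounting face of the last link; the fingertips stand 178 mm ahead of it and the grasp point (between the pads) lies arm.grip_depth ahead of it (arm.grip_depth is the distance from the TCP to the grasp point, in m); z points along the fingers, y is the direction in which the jaws open and shut (so a half turn about z gives the same grasp; the last joint's range is limited). The gripper opens to 88 mm and grips with 3 to 60 N. Pads are 19 mm wide; open, the fingers measure 130 mm over their backs; the gripper's body (78 mm by 193 mm) begins 47 mm behind the grasp point.
Start: joints at [1.585, 0.359, 0.012, 0, -1.224, -0.288], TCP at [0.183, 0.65, 0.405] pointing down, gripper open.
Joint ranges: [-3.07, 3.07], [-1.43, 2.12], [-1.02, 1.25], [-3.03, 1.67], [-3.05, -0], [-3.03, 3.03]. Speed limits (rad/s): [2.39, 2.39, 3.01, 3.14, 3.14, 3.14].

INTERFACE

Orientations are given as [roll, pitch, yaw] about the fixed x, y, z axes, in that order (R = Rz(yaw) Ry(pitch) Rx(roll)).
In Python, from station import arm gives the robot as it stands.
- The arm moves only by the tool carry_out, never from a script. Its argument "targets" is a list that holds one entry, the list of rows, each a list of 7 numbers: the turn, a rotation vector about the tool's x, y, z in units of 8 degrees (1.0 is 8 degrees), then the shift along the tool's x, y, z in units of 2.5 cm (1.0 is 2.5 cm), then the opening, from -1 (shut) to 1 (fully open). A call has 1 to 20 rows; each row shifts and turns the commanded pose from where the row before left it, along the tool's axes as they then stand; what a row does not reach is not made up. A row lasts 1/8 s, in which the tool goes at most 62.5 mm and 10.7 degrees, less where a joint would pass 70% of its speed; a pose out of reach is approached as far as the arm can. A call with a number of a shift or a turn outside -1 to 1 is refused whole. A call with a gripper value outside its range is refused whole. The fingers move at their own pace and stop on an object; "squeeze" is the grip in N (left out, the last holds). Time passes only in rows, so rows that do not move let the fingers close. It gives the time, the measured TCP pose, the force and the opening at its end, in the units of the state.
- arm.get_state(): the state, without advancing time (a new reading comes with each control period).
- arm.grab_frame(name): name is "scene" or "top" or "wrist"; returns (picture, depth): 384x512x3 uint8, red, green, blue; 384x512 float32, m along the optical axis (not along the pixel's ray), 0 where there is no reading.
- arm.camera_model(name): a dict with "camera_matrix" (3x3 intrinsics, pixels), "distortion" ([k1, k2, p1, p2, k3] as OpenCV has them; the pictures are not rectified), "world_from_camera" (4x4, takes a point from camera to world coordinates). Camera axes: x right, y down, z forward; pixel columns grow to the right and rows downward; lengths in m; the calibration is good to about 2 mm. A picture is of the moment at which its call begins: read the wrist's pose just before it. camera_model takes no time and is no camera call; for the wrist camera it gives the pose at the moment of the call.
- arm.job_done(): hands the job in, once; it reports no verdict.
Trained networks look in the newest picture that a camera, given by its name, has taken for a name from the list of things; names that differ only in an ending like _2 or _b are one class to them, and where a whole thing is asked for, a point or a joint stands for the part that bears it (a point fixed in the world has none). Each returns a list of dicts, best first, with "conf" (0 to 1); they miss things now and then, are a little off and sometimes report something else, mostly with a low value. They report only what shows in the picture. A call takes as long as a camera call.
- arm.spot_in(camera, query): "point" ([row, column] in pixels, amid what is visible of it).
- arm.landmark_of(camera, query): "point" ([row, column] in pixels: a listed point, or the origin of a listed thing).
The state is a dict: "t": time; "q": joint angles; "qd": joint speeds; "joint_efforts": joint torques, N m; "eef_pos": TCP position; "ee_rot": TCP orientation; "force": force on the tool from outside, world axes, zero at the start; "moment": the same for the moment, N m; "width": finger opening in m.
Only numpy, scipy, OpenCV 4.12 (cv2) and the standard library are available. Lean on these libraries where they do the work, as an engineer would, in place of code of your own. Each camera call takes 0.05 s, during which the arm holds its last target.

TASK

Hold the primed sheet-metal rib down in its drilling fixture: twist the T-handle of the telescoping post above it anticlockwise to unlock, slide the post down until its rubber foot presses the rib with about 10 N (one kilogram's weight; never slam it or lean on it), then, keeping that pressure, twist the handle fully back clockwise to lock it and let go. The post must stay there by itself, still pressing; do not shift the rib, and leave everything else on the table alone.

Things in the scene. Friction and masses are not known exactly. Their poses are not given: they have to be found in the camera images.
- fixture: Fixed hold-down fixture, placed and turned anew each time. Base plate 200 x 200 x 15 mm; origin: centre of the plate's underside, on the table; the post's vertical axis passes through it. Steel column 32 x 32 mm at x = -80 mm in its frame, with an arm (top 160 mm above the table) that carries the sleeve
- sleeve_top (a point): Centre of the top of the sleeve, on the post's axis, 162 mm above the table. Upright sleeve, 36 mm across (42 mm at the top band), 40 mm long; the post slides in it. Nothing but the post stands higher near by
- handle_grip (a point): Centre of the grey T-handle bar on top of the post, on its axis. Bar 70 mm long (this point's x), 12 mm thick (y), 22 mm tall (z up): pinch the 12 mm from above at the middle. Turns with the handle, goes down with the post: 265 mm above the table with the post fully up (245 to 265 at the start), 190 fully down. Under the bar: neck 26 mm across, 8 mm long, then a 20 mm tube
- handle (a joint): Turn of the T-handle, rad: 0 = locked, at a stop (start; bar along the fixture's x); grows anticlockwise seen from above to 1.2 = unlocked, at a stop. The lock bites below about 0.5 (turning it takes up to 0.4 N m), is free beyond 0.6. Locked it holds about 30 N along the post. Unlocked the post (0.22 kg) slides with 3.5 N of friction and stays where it is left
- post: Sliding post with all it carries (tube and handle above, rubber foot 26 mm across below). Origin on its axis, 95 mm below the centre of the handle bar; moves only up and down, 75 mm of travel. The foot sits on a screwed brass stem whose set length differs each time and is NOT measured: unloaded, the foot's underside is 55 to 69 mm below this origin. Feel for the contact
- post_end (a point): Point on the post's axis 50 mm below the post's origin, at the upper end of the brass stem. The foot hangs 5 to 19 mm below. The foot is sprung: from first touch it gives 1 mm for every 3 N, up to 9 mm, and the load shows as an upward force on the hand (besides the post's own weight and friction)
- rib: Loose sheet-metal rib, dull olive, 0.2 to 0.35 kg: a channel 250 mm long (y), 66 mm wide (x), flanges hanging down over a wooden packing block. Origin: middle of the underside of its flat 3 mm web, so the top that the foot presses is 3 mm above it. It lies under the foot, on the post's axis within 5 mm, along the fixture's y; its height differs each time (top 48 to 68 mm above the table)
- bracket: loose primed angle bracket, 50 x 30 x 30 mm, lying on the fixture's base plate (bystander). Origin: its underside
- gusset: loose primed flat plate, 50 x 35 x 4 mm, lying on the fixture's base plate (bystander). Origin: its underside
- tape: tape measure case, 62 x 34 x 58 mm high, standing on the table (bystander). Origin: its underside
- driver: screwdriver lying on the table (bystander)
- mug: blue mug, 82 mm across, 95 mm high (bystander). Origin: its underside
- rivets: clear jar of rivets with a steel lid, 72 mm across, 85 mm high (bystander). Origin: its underside
- hammer: hammer lying on the table (bystander)

How it is judged:
By the outcome, as a careful person would: the job done as asked, in the order asked, and still so for the second after the job is handed in, with the robot touching nothing.
It also fails if it takes over 51 s, if anything falls off the work surface, if the arm or the gripper's body presses on something with over 40 N, if the wrist force passes 120 N, or if a joint passes its speed limit or range.

## Working session

There is one attempt and no reset: what is moved stays moved. The work goes in short steps, Python scripts to look and compute and a tool call to move; the robot and the scene stay as the last step left them, time stands still between calls to the robot, and variables do not carry over. Pictures are saved under pics/ and viewed, and the job is handed in when it is done.

Besides the shell and the picture viewer there is one more tool, called after "Emit:" as name(argument=value, ...) on one line, values as JSON. carry_out: Moves the arm, as the interface text tells. Its arguments: {"type":"object","properties":{"targets":{"type":"array"},"squeeze":{"type":"number"}},"required":["targets"]}

```bash
ls; mkdir -p pics
cat > h.py <<'E'
import numpy as np, cv2
from station import arm
from scipy.spatial.transform import Rotation as R
def world(cam,m,d,rc,z=None):
    K=np.array(m["camera_matrix"]);D=np.array(m["distortion"]);T=np.array(m["world_from_camera"])
    u=cv2.undistortPoints(np.array([[[rc[1],rc[0]]]],float),K,D)[0,0]
    ray=np.array([u[0],u[1],1.])
    if z is not None:
        w=T[:3,:3]@ray; s=(z-T[2,3])/w[2]; return T[:3,3]+s*w
    r,c=int(round(rc[0])),int(round(rc[1]))
    return (T@np.append(ray*d[r,c],1))[:3]
E
python3 - <<'E'
from h import *
s=arm.get_state();print(s);print(arm.grip_depth)
for n in ["scene","top","wrist"]:
    m=arm.camera_model(n);p,d=arm.grab_frame(n)
    cv2.imwrite(f"pics/{n}0.png",p[:,:,::-1]); np.savez(f"{n}0.npz",p=p,d=d,**{k:np.array(v) for k,v in m.items()})
    for q in ["handle_grip","sleeve_top","post_end","rib","fixture"]:
        L=arm.landmark_of(n,q)
        for l in L[:2]:
            print(n,q,np.round(l["point"],1),round(l["conf"],2),np.round(world(n,m,d,l["point"]),4))
E
```

```text
pics
{'t': 0.0, 'q': array([ 1.58509802e+00,  3.59379447e-01,  1.10561906e-02, -3.45912430e-04,
       -1.22413102e+00, -2.88064119e-01]), 'qd': array([-0.00042873,  0.00021597, -0.00013586, -0.00092018, -0.00046763,
       -0.00010193]), 'joint_efforts': array([-6.90718957e-05, -5.82713342e+01,  2.93061268e+01,  6.99731871e+00,
        6.87642954e-03, -1.63073105e-04]), 'eef_pos': array([0.18246269, 0.64965961, 0.40372687]), 'ee_rot': array([ 3.13991063e+00, -1.59282088e-04, -2.73880092e-01]), 'force': array([0.07591175, 0.37914415, 0.95077435]), 'moment': array([-0.0313847 ,  0.00543291,  0.01521394]), 'width': 0.08707813312885229}
0.1593
scene handle_grip [161.2 282.4] 0.7 [0.537  0.0582 0.2691]
scene handle_grip [239.9 291.2] 0.39 [0.5873 0.1278 0.0193]
scene sleeve_top [190.3 283.6] 0.57 [0.5347 0.0637 0.1611]
scene rib [213.  280.3] 0.93 [0.5235 0.0464 0.0512]
scene fixture [226.  279.5] 0.91 [0.5483 0.0591 0.0166]
top handle_grip [195.1 234.4] 0.63 [0.519  0.0489 0.2727]
top sleeve_top [210.7 360.5] 0.31 [ 0.4963 -0.369   0.0827]
top post_end [244.9 375.9] 0.16 [ 0.3832 -0.4348  0.0268]
top rib [203.4 235.5] 0.58 [0.4943 0.0448 0.2729]
top rib [199.9 237.3] 0.45 [0.5045 0.0396 0.2771]
top fixture [203.5 234.3] 0.57 [0.5027 0.0539 0.1597]
```

View pics/scene0.png

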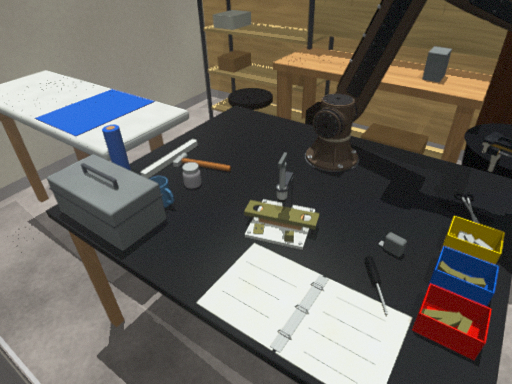

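View pics/top0.png

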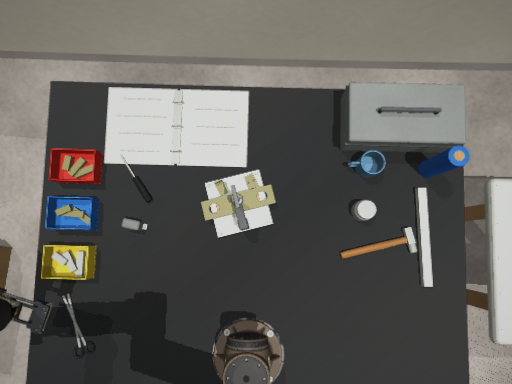

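View pics/wrist0.png

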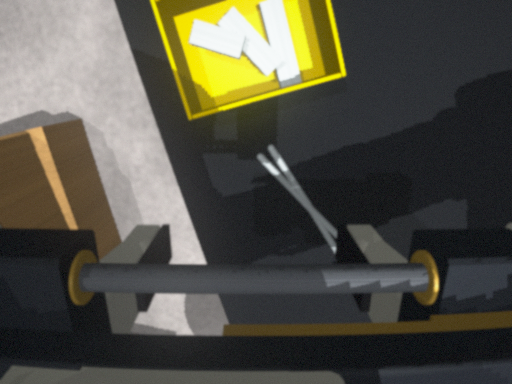

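The scene view shows the fixture amid the table with the post standing above the olive rib (handle about row 160, col 282). In the top view the fixture is at about (203, 238), with the column and arm on the robot side. I'll use depth to get the handle bar's pose.

Run:
```python
from h import *
for n in ["top","scene"]:
    z=np.load(n+"0.npz");d=z["d"];K=z["camera_matrix"];D=z["distortion"];T=z["world_from_camera"]
    rr,cc=np.mgrid[0:384,0:512]
    u=cv2.undistortPoints(np.stack([cc,rr],-1).reshape(-1,1,2).astype(float),K,D)[:,0]
    P=np.c_[u,np.ones(len(u))]*d.reshape(-1,1); W=P@T[:3,:3].T+T[:3,3]; W=W.reshape(384,512,3)
    np.save(n+"W.npy",W)
    print(n,"cam",np.round(T[:3,3],3))
    reg=(abs(W[...,0]-.52)<.13)&(abs(W[...,1]-.055)<.13)&(d>0)
    for lo,hi in [(.0,.03),(.04,.075),(.14,.175),(.18,.235),(.235,.29)]:
        m=reg&(W[...,2]>lo)&(W[...,2]<hi); p=W[m]
        if len(p)<3: continue
        c,s,a=cv2.minAreaRect((p[:,:2]*1000).astype(np.float32))
        print(lo,hi,len(p),"med",np.round(np.median(p,0),4),"rect",np.round(c,1),np.round(s,1),round(a,1),"z90",np.round(np.percentile(p[:,2],[10,50,90]),4))
    c=z["p"][150:260,180:300] if n=="top" else z["p"][140:260,230:340]
    cv2.imwrite(f"pics/{n}crop.png",cv2.resize(c,None,fx=5,fy=5,interpolation=cv2.INTER_CUBIC)[:,:,::-1])
```

```text
top cam [ 0.387 -0.019  1.637]
0.0 0.03 3102 med [0.531  0.0571 0.0136] rect [520.   54.9] [260.  259.8] 0.0 z90 [0.0018 0.0136 0.0205]
0.04 0.075 1072 med [0.5154 0.0372 0.055 ] rect [508.7  50.3] [248.3 164.7] 85.7 z90 [0.0502 0.055  0.06  ]
0.14 0.175 259 med [0.4659 0.0332 0.1612] rect [476.6  34.6] [110.3  40.7] 19.3 z90 [0.1548 0.1612 0.1651]
0.235 0.29 119 med [0.5166 0.0473 0.271 ] rect [516.5  47.8] [68.4 23.1] 28.5 z90 [0.2533 0.271  0.2757]
scene cam [1.318 0.522 0.823]
0.0 0.03 1813 med [0.5765 0.0823 0.0126] rect [521.4  55.6] [256.5 258.7] 0.0 z90 [0.0007 0.0126 0.0186]
0.04 0.075 1077 med [0.5237 0.0492 0.0516] rect [513.  52.] [248.1 165.7] 85.4 z90 [0.0452 0.0516 0.0541]
0.14 0.175 208 med [0.5145 0.0454 0.1577] rect [484.7  36.6] [118.4  38.5] 18.0 z90 [0.1444 0.1577 0.1624]
0.18 0.235 89 med [0.5267 0.0517 0.2079] rect [525.6  51.2] [13.4 19.2] 33.4 z90 [0.1866 0.2079 0.2272]
0.235 0.29 109 med [0.5273 0.0545 0.2631] rect [521.   52.5] [68.1 17.1] 14.1 z90 [0.247  0.2631 0.2699]
```

View pics/topcrop.png

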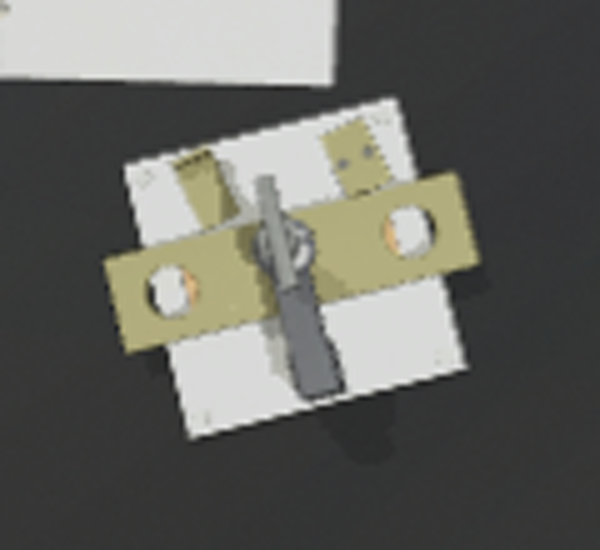

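View pics/scenecrop.png

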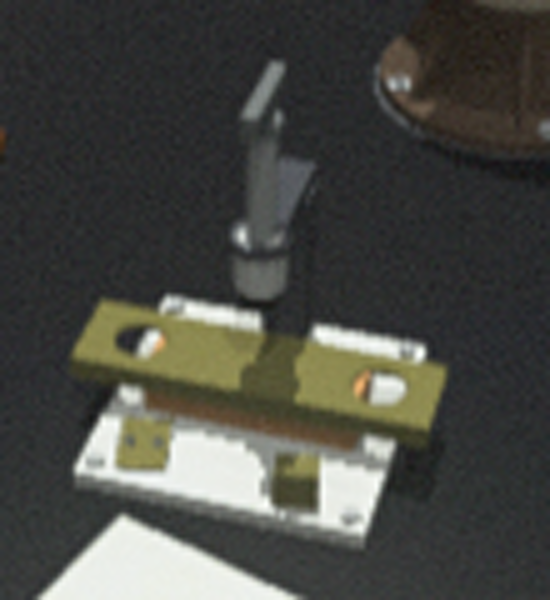

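Run:
```python
from h import *
z=np.load("top0.npz");m={k:z[k] for k in z}
c=[world("top",m,None,(150+r/5-.4,180+x/5-.4),.015) for x,r in [(125,162),(397,98),(467,368),(190,437)]]
c=np.array(c);print(np.round(c,4),c.mean(0))
for i in range(4):
    e=c[(i+1)%4]-c[i];print(np.linalg.norm(e[:2]),np.degrees(np.arctan2(e[1],e[0])))
W=np.load("topW.npy");d=z["d"]
k=(abs(W[...,0]-.52)<.06)&(abs(W[...,1]-.05)<.05)&(W[...,2]>.262)&(W[...,2]<.29)
rc=np.argwhere(k)
P=np.array([world("top",m,None,r,np.median(W[k][:,2])) for r in rc])
print(np.round(np.median(W[k][:,2]),4)); c,s,a=cv2.minAreaRect((P[:,:2]*1000).astype(np.float32));print(c,s,a,P.mean(0))
U=np.linalg.svd(P[:,:2]-P[:,:2].mean(0))[2][0];print(np.degrees(np.arctan2(U[1],U[0])))
```

```text
[[ 0.5878  0.1692  0.015 ]
 [ 0.6391 -0.023   0.015 ]
 [ 0.4483 -0.0775  0.015 ]
 [ 0.3946  0.1158  0.015 ]] [0.51745586 0.04611457 0.015     ]
0.19895131127253635 -75.041934540731
0.19843668259839534 -164.07414935597097
0.200594186412234 105.53975022751251
0.2004522076036287 15.449447622847229
0.2722
(516.6439819335938, 47.837493896484375) (69.13340759277344, 11.575624465942383) 15.855053901672363 [0.51618059 0.04785512 0.27215757]
-163.90656295306545
```

Emit:
carry_out(targets=[[[0,0,0,0.97,0.98,-0.95,1],[0,0,0,0.97,0.98,-0.95,1],[0,0,0,0.97,0.98,-0.95,1],[0,0,0,0.97,0.98,-0.95,1],[0,0,0,0.97,0.98,0,1],[0,0,0,0.97,0.98,0,1],[0,0,0,0.97,0.98,0,1],[0,0,0,0.97,0.98,0,1],[0,0,0,0.97,0.98,0,1],[0,0,0,0.97,0.98,0,1],[0,0,0,0.97,0.98,0,1],[0,0,0,0.97,0.98,0,1],[0,0,0,0.97,0.98,0,1],[0,0,0,0.97,0.98,0,1],[0,0,0,0.97,0.98,0,1],[0,0,0,0.97,0.98,0,1],[0,0,0,0.97,0.98,0,1],[0,0,0,0.97,0.98,0,1],[0,0,0,0.97,0.98,0,1],[0,0,0,0.97,0.98,0,1]]], squeeze=60)

```text
t: 3.4
eef_pos: [0.5173, 0.0458, 0.4999]
ee_rot: [-3.141, -0.0, -0.274]
force: [0.7, -0.7, -0.2]
width: 0.0877
```

Emit:
carry_out(targets=[[[0,0,0.98,0,0,0,1],[0,0,0.98,0,0,0,1],[0,0,0.98,0,0,0,1],[0,0,0.98,0,0,0,1],[0,0,0.98,0,0,0,1],[0,0,0.98,0,0,0,1],[0,0,0.98,0,0,0,1],[0,0,0.98,0,0,0,1],[0,0,0.98,0,0,0,1],[0,0,0.98,0,0,0,1],[0,0,0.98,0,0,0,1],[0,0,0.98,0,0,0,1],[0,0,0.98,0,0,0,1],[0,0,0.98,0,0,0,1],[0,0,0.98,0,0,0,1],[0,0,0.98,0,0,0,1],[0,0,0.98,0,0,0,1],[0,0,0.98,0,0,0,1],[0,0,0.96,0,0,0,1],[0,0,0,0,0,0,1]]])

```text
t: 5.9
eef_pos: [0.5169, 0.0469, 0.4998]
ee_rot: [3.142, 0.0, -2.87]
force: [0.3, 0.5, -0.3]
width: 0.0876
```

Run:
```python
from h import *
s=arm.get_state();print(np.round(s["q"],3),s["eef_pos"],s["force"],s["moment"])
n="wrist";m=arm.camera_model(n);p,d=arm.grab_frame(n)
cv2.imwrite("pics/wrist1.png",p[:,:,::-1]);np.savez("wrist1.npz",p=p,d=d,**{k:np.array(v) for k,v in m.items()})
for q in ["handle_grip","sleeve_top"]:
    for l in arm.landmark_of(n,q)[:2]:
        print(q,np.round(l["point"],1),round(l["conf"],2),np.round(world(n,m,d,l["point"]),4))
K=np.array(m["camera_matrix"]);D=np.array(m["distortion"]);T=np.array(m["world_from_camera"])
rr,cc=np.mgrid[0:384,0:512]
u=cv2.undistortPoints(np.stack([cc,rr],-1).reshape(-1,1,2).astype(float),K,D)[:,0]
W=((np.c_[u,np.ones(len(u))]*d.reshape(-1,1))@T[:3,:3].T+T[:3,3]).reshape(384,512,3)
k=(abs(W[...,0]-.517)<.06)&(abs(W[...,1]-.047)<.05)&(W[...,2]>.22)&(W[...,2]<.29)&(d>0)
P=W[k];print(len(P),np.percentile(P[:,2],[5,25,50,75,95]) if len(P) else 0)
if len(P):
    t=P[P[:,2]>np.percentile(P[:,2],50)-.006]
    c,sz,a=cv2.minAreaRect((t[:,:2]*1000).astype(np.float32));print(c,sz,a,t.mean(0))
```

```text
[ 0.469  0.049 -0.168  0.    -1.353 -1.768] [0.51689716 0.04691003 0.49978909] [ 0.26424178  0.54833249 -0.34051686] [ 0.01139403 -0.0910322   0.02558871]
handle_grip [203.8 257.4] 0.86 [0.5149 0.0497 0.27  ]
sleeve_top [172.8 255.2] 0.68 [0.4941 0.0424 0.2714]
2111 [0.25022268 0.26867954 0.27055988 0.27122046 0.27195957]
(518.12939453125, 49.127132415771484) (68.87154388427734, 12.007973670959473) 15.885838508605957 [0.5157844  0.04836905 0.27067092]
```

View pics/wrist1.png

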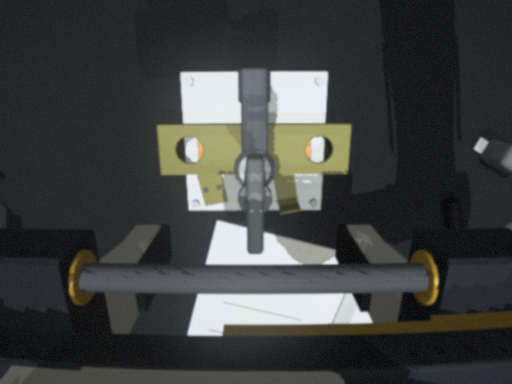

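The wrist view shows the bar (rows 155–252, col 255) centred between the fingers at cols 135 and 375. Depth puts it at about (0.518, 0.049), with its top at 0.271, and yaw 15.7°. That agrees with the top camera within 2 mm. Going down to pinch it with the tips just above the neck.

Emit:
carry_out(targets=[[[0,0,0,-0.03,0.04,0.7,1],[0,0,0,0,0,0.7,1],[0,0,0,0,0,0.7,1],[0,0,0,0,0,0.5,1],[0,0,0,0,0,0.19,1],[0,0,0,0,0,0,1],[0,0,0,0,0,0,1]]])

```text
t: 6.92
eef_pos: [0.5176, 0.0481, 0.4305]
ee_rot: [3.142, 0.001, -2.871]
force: [1.1, 0.3, 0.8]
width: 0.0876
```

Emit:
carry_out(targets=[[[0,0,0,0,0,0,-0.4],[0,0,0,0,0,0,-0.6],[0,0,0,0,0,0,-0.65],[0,0,0,0,0,0,-0.7],[0,0,0,0,0,0,-0.8],[0,0,0,0,0,0,-1],[0,0,0,0,0,0,-1],[0,0,0,0,0,0,-1]]], squeeze=60)

```text
t: 7.92
eef_pos: [0.5174, 0.0481, 0.4299]
ee_rot: [3.142, -0.0, -2.871]
force: [-0.5, -0.3, 0.0]
width: 0.013
```

Gripped at 13 mm width with almost no side load, so it is well aligned. Now the anticlockwise twist, which is negative about tool z.

Emit:
carry_out(targets=[[[0,0,-0.5,0,0,0,-1],[0,0,-0.5,0,0,0,-1],[0,0,-0.5,0,0,0,-1],[0,0,-0.5,0,0,0,-1],[0,0,-0.5,0,0,0,-1]]])

```text
t: 8.55
eef_pos: [0.5175, 0.048, 0.4299]
ee_rot: [-3.141, -0.0, -2.52]
force: [0.8, -1.8, -1.6]
width: 0.0114
```

Run:
```python
from h import *
s=arm.get_state();print(s["eef_pos"],s["ee_rot"],s["force"],s["moment"],s["width"])
```

```text
[0.51745678 0.04797596 0.42993728] [-3.14130901e+00 -1.21955768e-04 -2.51967615e+00] [ 0.79781009 -1.79619959 -1.5835159 ] [-0.43260132 -0.40677527 -0.03154132] 0.011447182790042832
```

Emit:
carry_out(targets=[[[0,0,-0.7,0,0,0,-1],[0,0,-0.7,0,0,0,-1],[0,0,-0.7,0,0,0,-1],[0,0,-0.7,0,0,0,-1],[0,0,-0.7,0,0,0,-1],[0,0,-0.7,0,0,0,-1],[0,0,-0.7,0,0,0,-1],[0,0,-0.7,0,0,0,-1],[0,0,-0.4,0,0,0,-1],[0,0,0,0,0,0,-1]]])

```text
t: 9.8
eef_pos: [0.5177, 0.0479, 0.4299]
ee_rot: [-3.141, -0.0, -1.685]
force: [3.4, -3.3, -2.2]
width: 0.0115
```

Run:
```python
from h import *
s=arm.get_state();print(s["eef_pos"],s["ee_rot"],s["force"],s["moment"],s["width"])
n="scene";p,d=arm.grab_frame(n)
cv2.imwrite("pics/scene2.png",cv2.resize(p[100:270,190:370],None,fx=4,fy=4)[:,:,::-1])
```

```text
[0.51771417 0.04787799 0.42992004] [-3.14094317e+00 -4.77988400e-04 -1.68451432e+00] [ 3.35161347 -3.29680464 -2.21874793] [-0.95245967 -1.29890042  0.00304996] 0.011485741392151375
```

View pics/scene2.png

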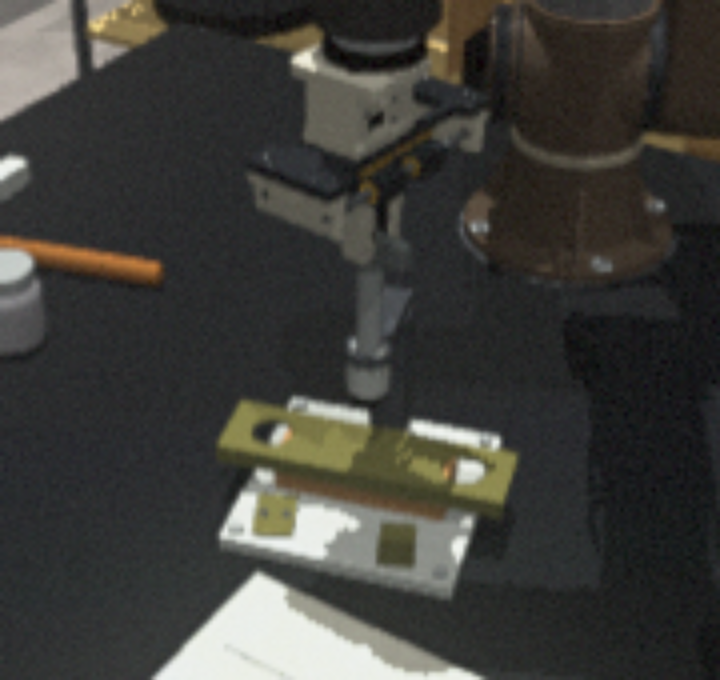

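Unlocked: it has turned 1.19 rad with no moment at the grip. Rib top is about 0.055, so the gap to the foot is roughly 40–56 mm. I'll go down 32 mm quickly, then feel for contact in small steps.

Emit:
carry_out(targets=[[[0,0,-0.12,0,0,0,-1],[0,0,0,0,0,0.1,-1],[0,0,0,0,0,0.16,-1],[0,0,0,0,0,0.16,-1],[0,0,0,0,0,0.16,-1],[0,0,0,0,0,0.16,-1],[0,0,0,0,0,0.16,-1],[0,0,0,0,0,0.16,-1],[0,0,0,0,0,0.16,-1],[0,0,0,0,0,0.06,-1]]])

```text
t: 11.1
eef_pos: [0.5177, 0.048, 0.3979]
ee_rot: [-3.141, -0.0, -1.667]
force: [3.5, -4.5, 2.3]
width: 0.0117
```

Emit:
carry_out(targets=[[[0,0,0,0,0,0.02,-1],[0,0,0,0,0,0.02,-1],[0,0,0,0,0,0.02,-1],[0,0,0,0,0,0.02,-1]]])

```text
t: 11.6
eef_pos: [0.5176, 0.048, 0.396]
ee_rot: [-3.141, -0.0, -1.667]
force: [4.1, -4.0, 1.6]
width: 0.0113
```

Run:
```python
from h import *
s=arm.get_state();print(s["eef_pos"],s["ee_rot"],s["force"],s["moment"],s["width"])
```

```text
[0.51763408 0.04800021 0.39603133] [-3.14080078e+00 -2.13463427e-04 -1.66734728e+00] [ 4.11994523 -4.02377034  1.58257505] [-1.58620895 -1.52288886  0.03375232] 0.011336731795469337
```

Emit:
carry_out(targets=[[[0,0,0,0,0,0.02,-1],[0,0,0,0,0,0.02,-1],[0,0,0,0,0,0.02,-1],[0,0,0,0,0,0.02,-1]]])

```text
t: 12.1
eef_pos: [0.5176, 0.048, 0.394]
ee_rot: [-3.141, -0.0, -1.667]
force: [4.4, -3.7, 1.9]
width: 0.0117
```

Emit:
carry_out(targets=[[[0,0,0,0,0,0.02,-1],[0,0,0,0,0,0.02,-1],[0,0,0,0,0,0.02,-1]]])

```text
t: 12.48
eef_pos: [0.5176, 0.048, 0.3925]
ee_rot: [-3.141, -0.0, -1.667]
force: [3.9, -4.7, 1.4]
width: 0.0114
```

Emit:
carry_out(targets=[[[0,0,0,0,0,0.02,-1],[0,0,0,0,0,0.02,-1],[0,0,0,0,0,0.02,-1]]])

```text
t: 12.85
eef_pos: [0.5176, 0.048, 0.391]
ee_rot: [-3.141, -0.0, -1.667]
force: [2.4, -4.7, 1.7]
width: 0.0115
```

Emit:
carry_out(targets=[[[0,0,0,0,0,0.02,-1],[0,0,0,0,0,0.02,-1]]])

```text
t: 13.1
eef_pos: [0.5176, 0.048, 0.39]
ee_rot: [-3.141, -0.0, -1.667]
force: [2.7, -4.5, 0.3]
width: 0.0116
```

Emit:
carry_out(targets=[[[0,0,0,0,0,0.02,-1],[0,0,0,0,0,0.02,-1],[0,0,0,0,0,0.02,-1]]])

```text
t: 13.48
eef_pos: [0.5176, 0.048, 0.3885]
ee_rot: [-3.141, -0.0, -1.667]
force: [3.7, -3.1, 1.6]
width: 0.0118
```

Emit:
carry_out(targets=[[[0,0,0,0,0,0.02,-1],[0,0,0,0,0,0.02,-1]]])

```text
t: 13.72
eef_pos: [0.5176, 0.048, 0.3876]
ee_rot: [-3.141, -0.0, -1.667]
force: [3.5, -4.5, 1.4]
width: 0.0115
```

Emit:
carry_out(targets=[[[0,0,0,0,0,0.02,-1],[0,0,0,0,0,0.02,-1],[0,0,0,0,0,0.02,-1]]])

```text
t: 14.1
eef_pos: [0.5176, 0.048, 0.386]
ee_rot: [-3.141, -0.0, -1.667]
force: [2.7, -4.2, 1.8]
width: 0.0114
```

Emit:
carry_out(targets=[[[0,0,0,0,0,0.02,-1],[0,0,0,0,0,0.02,-1]]])

```text
t: 14.35
eef_pos: [0.5176, 0.048, 0.385]
ee_rot: [-3.141, -0.0, -1.667]
force: [4.2, -3.9, 1.4]
width: 0.0116
```

Emit:
carry_out(targets=[[[0,0,0,0,0,0.02,-1],[0,0,0,0,0,0.02,-1],[0,0,0,0,0,0.02,-1]]])

```text
t: 14.72
eef_pos: [0.5176, 0.048, 0.3836]
ee_rot: [-3.141, -0.0, -1.667]
force: [3.4, -4.4, 0.7]
width: 0.0115
```

Emit:
carry_out(targets=[[[0,0,0,0,0,0.02,-1],[0,0,0,0,0,0.02,-1]]])

```text
t: 14.98
eef_pos: [0.5177, 0.048, 0.3826]
ee_rot: [-3.141, -0.0, -1.667]
force: [3.3, -4.9, 1.9]
width: 0.0116
```

Emit:
carry_out(targets=[[[0,0,0,0,0,0.02,-1],[0,0,0,0,0,0.02,-1],[0,0,0,0,0,0.02,-1]]])

```text
t: 15.35
eef_pos: [0.5176, 0.048, 0.381]
ee_rot: [-3.141, -0.0, -1.667]
force: [3.4, -4.3, 0.7]
width: 0.0116
```

Emit:
carry_out(targets=[[[0,0,0,0,0,0.02,-1],[0,0,0,0,0,0.02,-1]]])

```text
t: 15.6
eef_pos: [0.5176, 0.048, 0.38]
ee_rot: [-3.141, -0.0, -1.667]
force: [2.7, -3.7, 1.3]
width: 0.0116
```

Emit:
carry_out(targets=[[[0,0,0,0,0,0.02,-1],[0,0,0,0,0,0.02,-1],[0,0,0,0,0,0.02,-1]]])

```text
t: 15.98
eef_pos: [0.5176, 0.048, 0.3785]
ee_rot: [-3.141, -0.0, -1.667]
force: [3.8, -5.3, 1.4]
width: 0.0115
```

Run:
```python
from h import *
n="scene";p,d=arm.grab_frame(n)
cv2.imwrite("pics/scene3.png",cv2.resize(p[120:260,220:340],None,fx=5,fy=5,interpolation=cv2.INTER_CUBIC)[:,:,::-1][:600])
```

```text
(no output)
```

View pics/scene3.png

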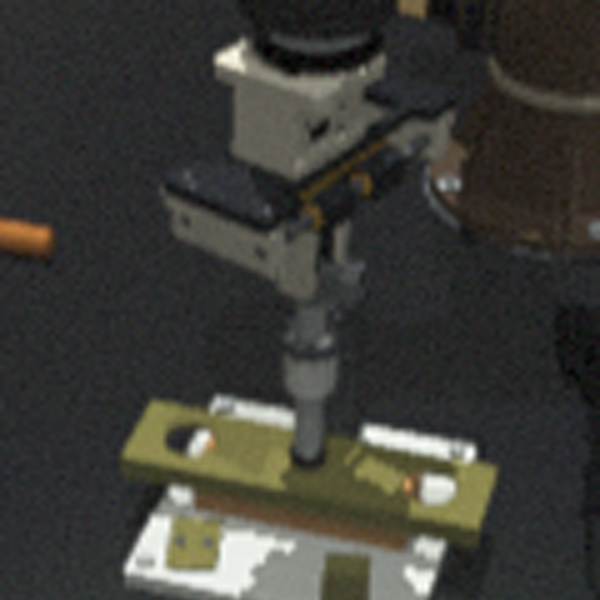

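The foot, the dark ring at about row 460 col 305 of the crop, is now just above the rib. Continuing in small steps.

Emit:
carry_out(targets=[[[0,0,0,0,0,0.02,-1],[0,0,0,0,0,0.02,-1]]])

```text
t: 16.27
eef_pos: [0.5176, 0.048, 0.3775]
ee_rot: [-3.141, -0.0, -1.667]
force: [3.5, -4.5, 0.7]
width: 0.0118
```

Emit:
carry_out(targets=[[[0,0,0,0,0,0.02,-1],[0,0,0,0,0,0.02,-1]]])

```text
t: 16.52
eef_pos: [0.5176, 0.048, 0.3765]
ee_rot: [-3.141, -0.0, -1.667]
force: [3.2, -4.7, 1.2]
width: 0.0118
```

Emit:
carry_out(targets=[[[0,0,0,0,0,0.02,-1],[0,0,0,0,0,0.02,-1]]])

```text
t: 16.77
eef_pos: [0.5177, 0.048, 0.3756]
ee_rot: [-3.141, -0.0, -1.667]
force: [3.4, -3.5, 2.3]
width: 0.0117
```

Emit:
carry_out(targets=[[[0,0,0,0,0,0.02,-1],[0,0,0,0,0,0.02,-1]]])

```text
t: 17.02
eef_pos: [0.5177, 0.048, 0.3747]
ee_rot: [-3.141, -0.0, -1.667]
force: [3.6, -3.8, 3.3]
width: 0.0115
```

Emit:
carry_out(targets=[[[0,0,0,0,0,0.02,-1],[0,0,0,0,0,0.02,-1]]])

```text
t: 17.27
eef_pos: [0.5177, 0.048, 0.374]
ee_rot: [-3.14, -0.0, -1.667]
force: [1.7, -4.3, 5.0]
width: 0.0116
```

Emit:
carry_out(targets=[[[0,0,0,0,0,0.02,-1],[0,0,0,0,0,0.02,-1]]])

```text
t: 17.52
eef_pos: [0.5177, 0.048, 0.3732]
ee_rot: [-3.14, -0.0, -1.667]
force: [1.8, -4.8, 8.4]
width: 0.0116
```

Emit:
carry_out(targets=[[[0,0,0,0,0,0.02,-1]]])

```text
t: 17.65
eef_pos: [0.5177, 0.048, 0.3729]
ee_rot: [-3.14, -0.0, -1.667]
force: [2.3, -4.6, 9.4]
width: 0.0115
```

Emit:
carry_out(targets=[[[0,0,0,0,0,0.016,-1],[0,0,0,0,0,0.014,-1]]])

```text
t: 17.9
eef_pos: [0.5177, 0.048, 0.3724]
ee_rot: [-3.14, -0.0, -1.667]
force: [1.4, -4.5, 10.7]
width: 0.0118
```

Emit:
carry_out(targets=[[[0,0,0,0,0,0,-1]]])

```text
t: 18.02
eef_pos: [0.5177, 0.048, 0.3724]
ee_rot: [-3.14, -0.0, -1.667]
force: [1.0, -4.8, 9.0]
width: 0.0117
```

Emit:
carry_out(targets=[[[0,0,0,0,0,0,-1]]])

```text
t: 18.15
eef_pos: [0.5177, 0.048, 0.3724]
ee_rot: [-3.14, -0.0, -1.667]
force: [1.2, -4.6, 10.2]
width: 0.0117
```

Emit:
carry_out(targets=[[[0,0,0,0,0,0.02,-1],[0,0,0,0,0,0,-1]]])

```text
t: 18.4
eef_pos: [0.5177, 0.048, 0.372]
ee_rot: [-3.14, 0.0, -1.667]
force: [1.3, -4.8, 10.0]
width: 0.0113
```

Emit:
carry_out(targets=[[[0,0,0,0,0,0,-1]]])

```text
t: 18.52
eef_pos: [0.5177, 0.048, 0.372]
ee_rot: [-3.14, 0.0, -1.667]
force: [0.3, -3.3, 11.3]
width: 0.0114
```

Hand force is about 10.7 N, less about 1.4 N of sliding baseline. Compression is about 3.4 mm, so the foot load is near 10 N. Now twisting back clockwise.

Emit:
carry_out(targets=[[[0,0,0.5,0,0,0,-1],[0,0,0.5,0,0,0,-1],[0,0,0.5,0,0,0,-1],[0,0,0.5,0,0,0,-1],[0,0,0.5,0,0,0,-1],[0,0,0.5,0,0,0,-1],[0,0,0.5,0,0,0,-1],[0,0,0.5,0,0,0,-1]]])

```text
t: 19.52
eef_pos: [0.5175, 0.0481, 0.372]
ee_rot: [-3.141, 0.001, -2.228]
force: [-1.4, -3.5, 12.1]
width: 0.0119
```

Run:
```python
from h import *
s=arm.get_state();print(s["eef_pos"],s["ee_rot"],s["force"],s["moment"],s["width"])
```

```text
[0.51748704 0.04807834 0.37195737] [-3.14053084e+00  8.00455471e-04 -2.22770573e+00] [-1.43118376 -3.52856234 12.05434088] [-1.13996495  0.37726162  0.0634868 ] 0.011865641771862927
```

Emit:
carry_out(targets=[[[0,0,0.5,0,0,0,-1],[0,0,0.5,0,0,0,-1],[0,0,0.5,0,0,0,-1],[0,0,0.5,0,0,0,-1],[0,0,0.5,0,0,0,-1],[0,0,0.5,0,0,0,-1],[0,0,0.5,0,0,0,-1],[0,0,0.5,0,0,0,-1],[0,0,0.5,0,0,0,-1],[0,0,0.1,0,0,0,-1],[0,0,0,0,0,0,-1]]])

```text
t: 20.9
eef_pos: [0.5173, 0.0483, 0.3719]
ee_rot: [3.141, 0.001, -2.868]
force: [-2.8, -1.9, 12.2]
width: 0.0116
```

Run:
```python
from h import *
s=arm.get_state();print(s["eef_pos"],s["ee_rot"],s["force"],s["moment"],s["width"])
```

```text
[0.51726488 0.04827788 0.37187362] [ 3.14138591e+00  9.30823847e-04 -2.86794064e+00] [-2.75865993 -1.92726114 12.18346318] [-0.54753079  0.83301017  0.04788897] 0.011603007526765874
```

Emit:
carry_out(targets=[[[0,0,0.2,0,0,0,-1],[0,0,0.15,0,0,0,-1],[0,0,0,0,0,0,-1]]])

```text
t: 21.28
eef_pos: [0.5173, 0.0484, 0.3719]
ee_rot: [-3.142, 0.001, -2.915]
force: [-2.5, -1.8, 11.4]
width: 0.0116
```

Run:
```python
from h import *
s=arm.get_state();print(s["eef_pos"],s["ee_rot"],s["force"],s["moment"],s["width"])
```

```text
[0.51725408 0.04835841 0.37185433] [-3.14150276e+00  8.23049065e-04 -2.91529927e+00] [-2.54192558 -1.84662321 11.40704373] [-0.60998283  0.85525914  0.88959737] 0.011587070293898459
```

The moment jumped to 0.89 N m at −2.915, so it is hard against the lock stop. I'll back off the twist a little, open and rise straight up.

Emit:
carry_out(targets=[[[0,0,-0.2,0,0,0,-1],[0,0,0,0,0,0,-0.6],[0,0,0,0,0,0,-0.3],[0,0,0,0,0,0,0.2],[0,0,0,0,0,0,0.6],[0,0,0,0,0,0,0.6]]])

```text
t: 22.02
eef_pos: [0.5174, 0.0481, 0.3705]
ee_rot: [3.142, -0.0, -2.889]
force: [-0.3, 0.2, 0.1]
width: 0.0521
```

Run:
```python
from h import *
s=arm.get_state();print(s["eef_pos"],s["ee_rot"],s["force"],s["moment"],s["width"])
```

```text
[0.51739027 0.04812323 0.3704912 ] [ 3.14151720e+00 -3.22007841e-04 -2.88914877e+00] [-0.33494813  0.18414967  0.1085201 ] [ 0.09589913 -0.20591701  0.02657845] 0.05207826735481835
```

Emit:
carry_out(targets=[[[0,0,0,0,0,-0.3,0.6],[0,0,0,0,0,-0.7,0.8],[0,0,0,0,0,-0.9,1],[0,0,0,0,0,-0.9,1],[0,0,0,0,0,-0.9,1],[0,0,0,0,0,-0.9,1],[0,0,0,0,0,-0.6,1],[0,0,0,0,0,0,1],[0,0,0,0,0,0,1]]])

```text
t: 23.15
eef_pos: [0.5172, 0.0481, 0.4998]
ee_rot: [3.141, -0.001, -2.889]
force: [0.1, -0.2, -0.3]
width: 0.0874
```

Run:
```python
from h import *
s=arm.get_state();print(s["eef_pos"],s["force"])
n="wrist";m=arm.camera_model(n);p,d=arm.grab_frame(n)
cv2.imwrite("pics/wrist4.png",p[:,:,::-1])
def an(n,m,d):
    K=np.array(m["camera_matrix"]);D=np.array(m["distortion"]);T=np.array(m["world_from_camera"])
    rr,cc=np.mgrid[0:384,0:512]
    u=cv2.undistortPoints(np.stack([cc,rr],-1).reshape(-1,1,2).astype(float),K,D)[:,0]
    W=((np.c_[u,np.ones(len(u))]*d.reshape(-1,1))@T[:3,:3].T+T[:3,3]).reshape(384,512,3)
    k=(abs(W[...,0]-.517)<.06)&(abs(W[...,1]-.047)<.05)&(W[...,2]>.205)&(W[...,2]<.235)&(d>0)
    P=W[k]; c,sz,a=cv2.minAreaRect((P[:,:2]*1000).astype(np.float32));print(n,len(P),np.percentile(P[:,2],[25,50,75]),c,sz,a)
    k=(abs(W[...,0]-.52)<.13)&(abs(W[...,1]-.05)<.13)&(W[...,2]>.04)&(W[...,2]<.075)&(d>0)
    P=W[k]; print("rib",np.median(P,0),cv2.minAreaRect((P[:,:2]*1000).astype(np.float32)))
an(n,m,d)
n="scene";p,d=arm.grab_frame(n);an(n,arm.camera_model(n),d)
cv2.imwrite("pics/scene4.png",cv2.resize(p[120:260,220:340],None,fx=4,fy=4,interpolation=cv2.INTER_CUBIC)[:,:,::-1])
```

```text
[0.5172223  0.04809785 0.49978523] [ 0.0656467  -0.19972865 -0.34080509]
wrist 1111 [0.21232741 0.21297588 0.21344915] (518.12744140625, 49.171695709228516) (69.01258087158203, 11.977479934692383) 15.66569995880127
rib [0.51678854 0.06241776 0.05396541] ((548.0114135742188, 56.89073181152344), (127.50868225097656, 250.71685791015625), 15.749457359313965)
scene 54 [0.20867861 0.21104685 0.21157032] (520.3367919921875, 48.63460159301758) (69.14453887939453, 11.321327209472656) 14.995807647705078
rib [0.52545672 0.05327324 0.05166323] ((512.389892578125, 48.94325256347656), (252.4597930908203, 165.9852294921875), 85.21144104003906)
```

View pics/wrist4.png

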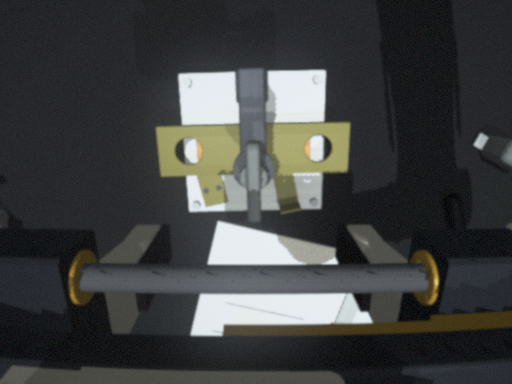

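View pics/scene4.png

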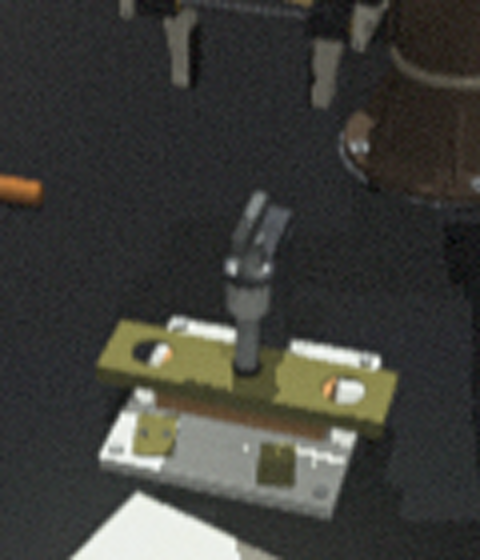

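The bar is back at 15.7° (15.9° at the start). Its top is at 0.213, so it went down 57.7 mm against 58.0 mm for the hand, which means the post held. The rib lies as before (rows 123–178, cols 158–350) and the bystanders have not moved. Handing in.

Run:
```python
from h import *
print(arm.job_done()); print(arm.get_state()["t"])
```

```text
the job is handed in; nothing more can be done
None
the job is handed in; nothing more can be done
```

The post is locked down on the rib and holding by itself at about 10 N. I handed the job in at about 23 s of the 51 s allowed; no verdict was reported.

**What I did:**
- **Unlock:** I pinched the T-handle and turned it about 1.2 rad anticlockwise.
- **Press:** I slid the post down in small steps until the foot touched, about 54.5 mm down, then pressed on to about 3.4 mm of foot compression.
- **Lock:** Keeping that pressure, I turned the handle back clockwise until it hit the stop. The moment rose to 0.89 N m there. I eased off the twist, let go and rose clear.

**Last checks:**
- **Load on the rib:** The compression gives about 10.2 N. The hand force, less the sliding baseline, gave about 9.3 N just before locking and 10–10.8 N during it. The two agree within the sensor noise of about 1 N. I could not measure the load after letting go.
- **Post held:** The bar's top went down 57.7 mm by the wrist camera, against 58.0 mm of hand travel. The 0.3 mm difference is within the depth noise.
- **Handle locked:** The bar is at 15.7°, against 15.9° before I started.
- **Rib and other parts:** The rib, bracket and gusset look unmoved in the pictures, and the hand force was near zero after release. The rib outlines fitted from depth also picked up other parts, so I judged the rib by eye.

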